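Nest the cups and present the heavier bushing

TASK

Make up the carrying nest: set the middle steel cup fully down inside the large one, and after that the small cup fully down inside the middle one. Then heft the two look-alike bushings in turn, raising each at least 5 cm clear of its rest plate while the other stands there: first the left one (as the robot sees it), which you stand back on the plate, then the right one. Finish holding the heavier bushing upright and still in the gripper, about 5 cm above the middle of the nest's mouth without touching it, with the lighter one standing on the rest plate; do not let go of it at the end, keep both bushings upright throughout and leave the other things on the bench alone.

Things in the scene. Friction and masses are not known exactly. Their poses are not given: they have to be found in the camera images.
- cup_large: The largest of three open round steel cups: 84 mm outside diameter, 36 mm tall, wall 3 mm, floor 5 mm thick, radius tapering in by 5 mm over the lowest 15 mm; upright on the table, loose, 350 g. Inside diameter 78 mm; it stays where it stands. Origin at the centre of its underside, z up.
- cup_medium: The middle one of three open round steel cups: 68 mm outside diameter, 66 mm tall, wall 3 mm, floor 5 mm thick, radius tapering in by 5 mm over the lowest 15 mm; upright on the table, loose, 220 g. Inside diameter 62 mm; seated in the large cup its top stands 35 mm proud of that rim. Origin at the centre of its underside, z up.
- cup_small: The smallest of three open round steel cups: 54 mm outside diameter, 96 mm tall, wall 3 mm, floor 5 mm thick, radius tapering in by 5 mm over the lowest 15 mm; upright on the table, loose, 180 g. Inside diameter 48 mm; seated in the nest it stands 35 mm proud of the middle cup, rim 106 mm above the table. Origin at the centre of its underside, z up.
- bushing_left: The bushing on the robot's left (larger y): plain closed steel cylinder, diameter 40 mm, 60 mm tall, loose, upright on the rest plate. Both look alike, but one (either, by chance) has a steel core and the other nylon: about 4 to 5.5 N against 2 to 3 N. The core has 1 to 2 mm of play. Origin at the centre of its underside, z up.
- bushing_right: The bushing on the robot's right (smaller y): plain closed steel cylinder, diameter 40 mm, 60 mm tall, loose, upright on the rest plate. Both look alike, but one (either, by chance) has a steel core and the other nylon: about 4 to 5.5 N against 2 to 3 N. The core has 1 to 2 mm of play. Origin at the centre of its underside, z up.
- rest_plate: Fixed flat aluminium plate, 90 mm (its x) x 210 mm (its y), 12 mm thick, on which the two bushings stand 110 mm apart along its y. Origin at the centre of its underside, so its top is 12 mm above the origin.
- hammer: Bystander, loose, to be left alone: hammer, 280 mm long, lying at the far edge of the work area; origin under its middle.
- paint_tin: Bystander, loose, to be left alone: closed round tin, 100 mm across, 110 mm tall; origin at the centre of its underside.
- tape_roll: Bystander, loose, to be left alone: roll of tape lying flat, 90 mm across, 24 mm high; origin at the centre of its underside.
- carton: Bystander, loose, to be left alone: small cardboard box 70 x 100 x 45 mm; origin at the centre of its underside.
- wrench: Bystander, loose, to be left alone: open wrench lying flat, 180 mm long; origin under its middle.
- clamp_jaw: Bystander, loose, to be left alone: loose clamp jaw: white block with an upright steel plate, 30 x 70 mm, 80 mm tall; origin at the centre of its underside.
- collar: Bystander, loose, to be left alone: small dark steel stepped collar, 38 mm across, 28 mm tall; origin at the centre of its underside.
Not all that is in view belongs to the job. What is shaped like the bushing_left but blue, green or pink is not meant.

How it is judged:
On the way, in this order (a step that is already met when the one before it is completed fails the run):
1. the middle cup sits fully down inside the large cup, released (horizontal distance between cup_medium and cup_large below 0.01 m and z of cup_medium in the frame of cup_large between -0.002 and 0.012 m and angle between cup_medium's own z axis and vertical below 0.1 rad and contact force between cup_medium and the fingers below 0.1 N), for 0.2 s.
2. the small cup sits fully down inside the middle cup, which is still in the large one, released (horizontal distance between cup_medium and cup_large below 0.01 m and z of cup_medium in the frame of cup_large between -0.002 and 0.012 m and angle between each of cup_medium, cup_small's own z axis and vertical below 0.1 rad and horizontal distance between cup_small and cup_medium below 0.01 m and z of cup_small in the frame of cup_medium between -0.002 and 0.012 m and contact force between cup_small and the fingers below 0.1 N), for 0.2 s.
3. the left bushing is held at least 30 mm clear of the plate while the right one stands there (height (world z) of bushing_left above 0.042 m and contact force between bushing_left and the fingers above 0.5 N and contact force between bushing_left and rest_plate below 0.1 N and height (world z) of bushing_right below 0.018 m and angle between bushing_right's own z axis and vertical below 0.15 rad and contact force between bushing_right and rest_plate above 0.8 N), for 0.2 s.
4. the right bushing is held at least 30 mm clear of the plate while the left one stands there (height (world z) of bushing_right above 0.042 m and contact force between bushing_right and the fingers above 0.5 N and contact force between bushing_right and rest_plate below 0.1 N and height (world z) of bushing_left below 0.018 m and angle between bushing_left's own z axis and vertical below 0.15 rad and contact force between bushing_left and rest_plate above 0.8 N), for 0.2 s.
At the end, for the whole second after the job is handed in: Cups nested in size order, each seated (within 10 mm of centre, 12 mm of height); the heavier bushing held still and upright within 20 mm of the nest's axis, underside 5 to 100 mm above its rim, touching only the fingers; the lighter (under 3.4 N) upright on the plate (all of step 2 and height (world z) of cup_large below 0.005 m and angle between cup_large's own z axis and vertical below 0.08 rad and contact force between each of cup_large, cup_medium, cup_small and the arm below 0.1 N and contact force between each of cup_large, cup_medium and the fingers below 0.1 N and ((contact force between bushing_left and the fingers above 1 N and horizontal distance between bushing_left and cup_small below 0.02 m and z of bushing_left in the frame of cup_small between 0.101 and 0.196 m and angle between bushing_left's own z axis and vertical below 0.2 rad and linear speed of bushing_left below 0.02 m/s and contact force between bushing_left and cup_large below 0.1 N and contact force between bushing_left and cup_medium below 0.1 N and contact force between bushing_left and cup_small below 0.1 N and contact force between bushing_left and bushing_right below 0.1 N and contact force between bushing_left and rest_plate below 0.1 N and contact force between bushing_right and rest_plate between 0.8 and 3.4 N and angle between bushing_right's own z axis and vertical below 0.1 rad and height (world z) of bushing_right below 0.018 m and contact force between bushing_right and the fingers below 0.1 N) or (contact force between bushing_right and the fingers above 1 N and horizontal distance between bushing_right and cup_small below 0.02 m and z of bushing_right in the frame of cup_small between 0.101 and 0.196 m and angle between bushing_right's own z axis and vertical below 0.2 rad and linear speed of bushing_right below 0.02 m/s and contact force between bushing_right and cup_large below 0.1 N and contact force between bushing_right and cup_medium below 0.1 N and contact force between bushing_right and cup_small below 0.1 N and contact force between bushing_right and bushing_left below 0.1 N and contact force between bushing_right and rest_plate below 0.1 N and contact force between bushing_left and rest_plate between 0.8 and 3.4 N and angle between bushing_left's own z axis and vertical below 0.1 rad and height (world z) of bushing_left below 0.018 m and contact force between bushing_left and the fingers below 0.1 N))); the arm keeps its last pose, push and grip.
It fails at once if a bushing is tipped by more than 0.6 rad (angle between any of bushing_left, bushing_right's own z axis and vertical above 0.6 rad).
It fails at once if a bystander is moved by more than 30 mm (distance of any of hammer, paint_tin, tape_roll, carton, wrench, clamp_jaw, collar from where it was at the start of the episode above 0.03 m).
It also fails if it takes over 72 s, if anything falls off the work surface, if the arm or the gripper's body presses on something with over 40 N, if the wrist force passes 120 N, or if a joint passes its speed limit or range.

ROBOT

A 6-joint arm with a two-finger parallel gripper is mounted at the origin on the work surface. World frame = base frame: x ahead of the robot, y to its left, z up, the work surface at z = 0. Lengths are in m, angles in rad, forces in N, time in s.
With the tool pointing down it reaches from about 0.35 to 0.925 m from the base axis. Payload 6.4 kg.
Tool frame: the origin (TCP) lies on the centre line of the jaws, within the pads' length; the fingertips stand 19 mm ahead of it and the grasp point (between the pads) is the TCP; z points along the fingers, x is the direction in which the jaws open and shut, and the axes are right-handed (so a half turn about z gives the same grasp; the last joint's range is limited). The gripper opens to 94 mm and grips with 3 to 60 N. Pads are 16 mm wide; open, the fingers measure 119 mm over their backs; the gripper's body (75 mm by 177 mm) begins 78 mm behind the grasp point.
Start: joints at [1.075, 0.245, 1.558, -0, 1.339, -0.174], TCP at [0.206, 0.617, 0.224] pointing down, gripper open.
Joint ranges: [-3.13, 3.13], [-1.02, 2.26], [0.13, 2.54], [-0.95, 4.09], [0.21, 2.88], [-2.74, 2.74]. Speed limits (rad/s): [2.57, 2.57, 3.14, 3.14, 3.14, 3.14].

INTERFACE

Orientations are given as [roll, pitch, yaw] about the fixed x, y, z axes, in that order (R = Rz(yaw) Ry(pitch) Rx(roll)).
In Python, from station import * gives the robot as it stands.
- The arm moves only by the tool carry_out, never from a script. Its argument "series" is a list that holds one entry, the list of rows, each a list of 7 numbers: the shift along the tool's x, y, z in mm, then the turn, a rotation vector about the tool's x, y, z in rad, then the opening, from 0 (shut) to 1 (fully open). A call has 1 to 8 rows; each row is the pose to reach, as a shift and turn from the pose measured when the call began, along the tool's axes at that moment; what a row does not reach only later rows make up. A row lasts 1/8 s, in which the tool goes at most 62.5 mm and 10.7 degrees, less where a joint would pass 70% of its speed; a pose out of reach is approached as far as the arm can. A call with a gripper value outside its range is refused whole. The fingers move at their own pace and stop on an object; "newtons" is the grip in N (left out, the last holds). Time passes only in rows, so rows that repeat a pose let the fingers close. It gives the time, the measured TCP pose, the force and the opening at its end, in the units of the state.
- sense(): the state, without advancing time (a new reading comes with each control period).
- capture(name): name is "scene" or "top"; returns a dict with "img" (400x640x3 uint8, blue, green, red), "vfov" (degrees; the focal length in pixels is half the picture's height over the tangent of half this angle, whatever the lens; pixels are square), "cx", "cy" (the principal point, pixels), "k1" (the pictures are not rectified: a ray, as slopes to the right and down, at radius r is drawn at 1 + k1 r^2 times it, then the intrinsics apply), "world_to_cam" (4x4, takes a point from world to camera coordinates). Camera axes: x right, y down, z forward; pixel columns grow to the right and rows downward; lengths in m; the calibration is good to about 2 mm. A picture is of the moment at which its call begins. There is no depth.
- job_done(): hands the job in, once; it reports no verdict.
The state is a dict: "clock": time; "joint_positions": joint angles; "qd": joint speeds; "tau": joint torques, N m; "eef_pos": TCP position; "eef_rot": TCP orientation; "ft_force": force on the tool from outside, world axes, zero at the start; "ft_torque": the same for the moment, N m; "opening": finger opening in m.
Only numpy, scipy, OpenCV 4.12 (cv2) and the standard library are available. Lean on these libraries where they do the work, as an engineer would, in place of code of your own. Each camera call takes 0.05 s, during which the arm holds its last target.

## Working session

There is one attempt and no reset: what is moved stays moved. The work goes in short steps, Python scripts to look and compute and a tool call to move; the robot and the scene stay as the last step left them, time stands still between calls to the robot, and variables do not carry over. Pictures are saved under pics/ and viewed, and the job is handed in when it is done.

Besides the shell and the picture viewer there is one more tool, called by a JSON object that holds its "method" and its "body". carry_out: Moves the arm, as the interface text tells. Its arguments: {"type":"object","properties":{"series":{"type":"array","items":{"type":"array","items":{"type":"array","items":{"type":"number"}}}},"newtons":{"type":"number"}},"required":["series"]}

```bash
ls; mkdir -p pics
python3 - <<'E'
from station import *
import cv2
print(sense())
for n in("scene","top"):
    c=capture(n); cv2.imwrite(f"pics/{n}0.png",c["img"]); print(n,c["vfov"],c["cx"],c["cy"],c["k1"],c["world_to_cam"])
E
```

```text
pics
{'clock': 0.0, 'joint_positions': array([ 1.07492773e+00,  2.45780287e-01,  1.55896335e+00, -1.80555358e-05,
        1.33871207e+00, -1.74095589e-01]), 'qd': array([ 5.03662944e-04, -1.10448742e-03,  6.74634283e-04, -1.21703979e-03,
       -1.67876129e-05,  5.72946695e-04]), 'tau': array([ 1.74884142e-03, -4.15841460e+01, -3.14605665e+01,  6.85370062e-02,
        3.32947669e-02, -1.32753385e-04]), 'eef_pos': array([0.20529239, 0.61614986, 0.22339418]), 'eef_rot': array([-3.14128724e+00,  1.83792842e-03,  1.24902777e+00]), 'ft_force': array([ 0.08065751,  1.30078247, -0.14367731]), 'ft_torque': array([-0.00266686,  0.01359387,  0.05092002]), 'opening': 0.09396400641847583}
scene 54.57762022874219 327.522472750079 200.7569726504067 -0.08596147277699538 [[ 0.8335938   0.55232126 -0.00791164 -0.46213948]
 [ 0.37887888 -0.58213027 -0.71942695 -0.20325472]
 [-0.4019604   0.5967123  -0.69452305  1.2675216 ]
 [ 0.          0.          0.          1.        ]]
top 49.42297968678697 320.1663456985524 203.5592000152145 -0.08760105702894054 [[ 1.77751208e-02 -9.99841860e-01 -5.47562694e-04 -3.79441368e-02]
 [-9.75360384e-01 -1.72194383e-02 -2.19944565e-01  5.56595166e-01]
 [ 2.19900354e-01  4.44361217e-03 -9.75512219e-01  1.27286489e+00]
 [ 0.00000000e+00  0.00000000e+00  0.00000000e+00  1.00000000e+00]]
```

View pics/scene0.png

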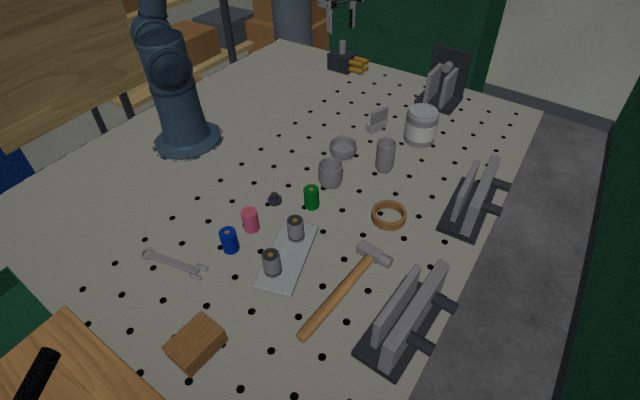

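View pics/top0.png

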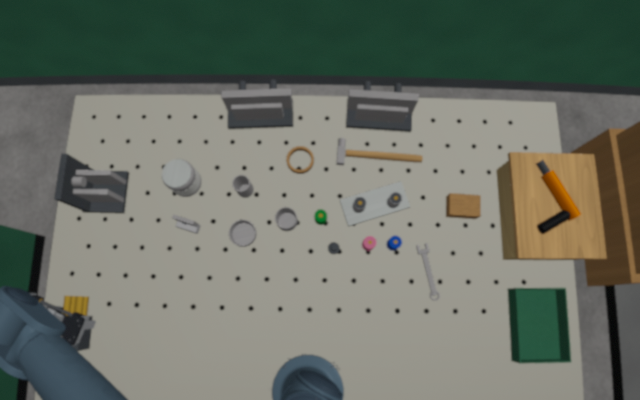

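The top view shows the large cup near (243,233), middle (287,218), small (243,186), bushings near (360,204) and (395,199), clamp jaw (187,224), and green decoy (321,216). I'll zoom in.

```bash
cat > h.py <<'E'
from station import *
import cv2, numpy as np
from scipy.spatial.transform import Rotation as R
def K(c):
    f=200/np.tan(np.radians(c["vfov"])/2); return np.array([[f,0,c["cx"]],[0,f,c["cy"]],[0,0,1.]])
def toplane(c,px,z):
    px=np.array(px,float).reshape(-1,1,2)
    n=cv2.undistortPoints(px,K(c),np.array([c["k1"],0,0,0,0.]))[:,0]
    W=c["world_to_cam"];Rm=W[:3,:3];o=-Rm.T@W[:3,3]
    d=np.c_[n,np.ones(len(n))]@Rm
    return o+d*((z-o[2])/d[:,2])[:,None]
def topx(c,p):
    W=c["world_to_cam"];p=np.array(p,float).reshape(-1,1,3)
    return cv2.projectPoints(p,cv2.Rodrigues(W[:3,:3])[0],W[:3,3],K(c),np.array([c["k1"],0,0,0,0.]))[0][:,0]
def save(img,name,x0,y0,x1,y1,s):
    cv2.imwrite("pics/"+name,cv2.resize(img[y0:y1,x0:x1],None,fx=s,fy=s,interpolation=cv2.INTER_CUBIC))
def shift(p,yaw=None):
    "tool-axes shift mm from current pose to world TCP p, plus rotvec for yaw (tool down)"
    s=sense(); Rm=R.from_euler('xyz',s["eef_rot"]); d=Rm.inv().apply(np.array(p)-s["eef_pos"])*1000
    rv=np.zeros(3)
    if yaw is not None: rv=(Rm.inv()*R.from_euler('xyz',[np.pi,0,yaw])).as_rotvec()
    print("shift",d.round(1),"rv",rv.round(4),"yaw",s["eef_rot"].round(4)); return d,rv
E
python3 - <<'E'
from h import *
t=cv2.imread("pics/top0.png"); s=cv2.imread("pics/scene0.png")
save(t,"tz.png",150,140,310,260,5)
save(t,"tz2.png",300,160,460,280,5)
save(s,"sz.png",230,90,430,240,4)
E
```

```text
(no output)
```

View pics/tz.png

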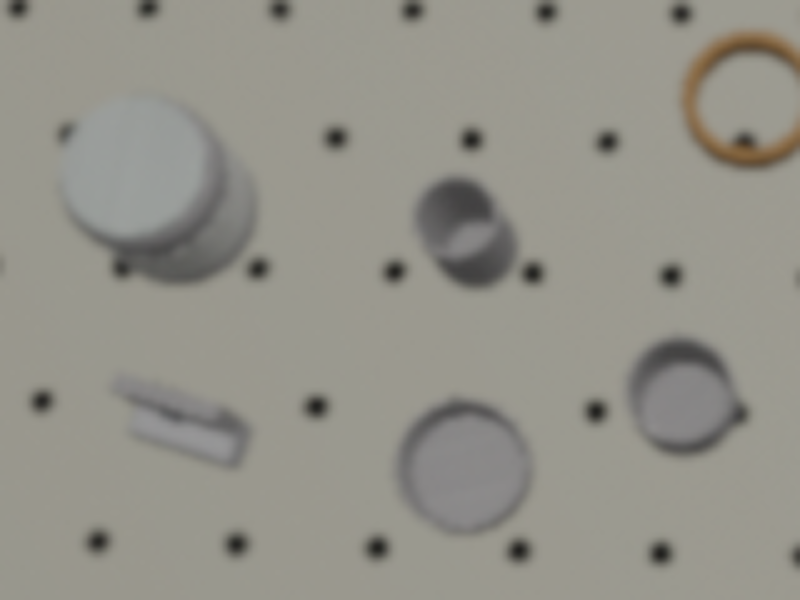

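View pics/tz2.png

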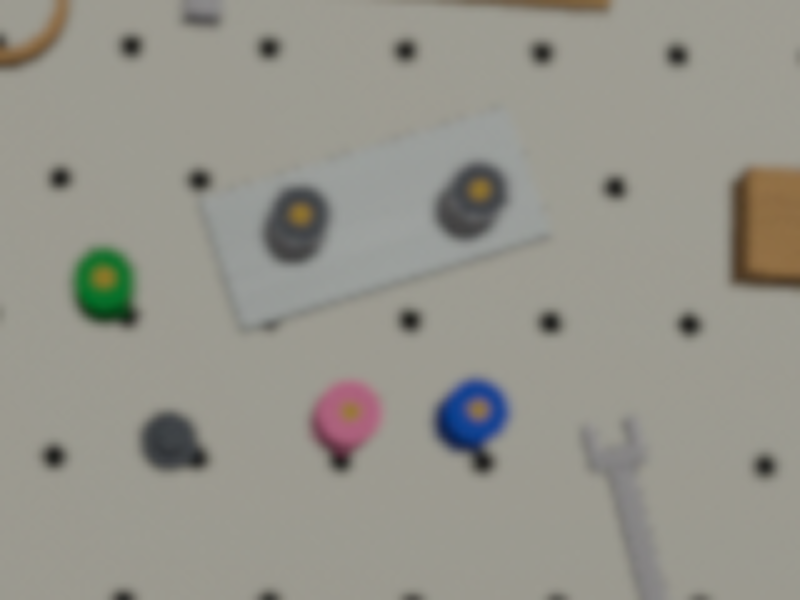

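View pics/sz.png

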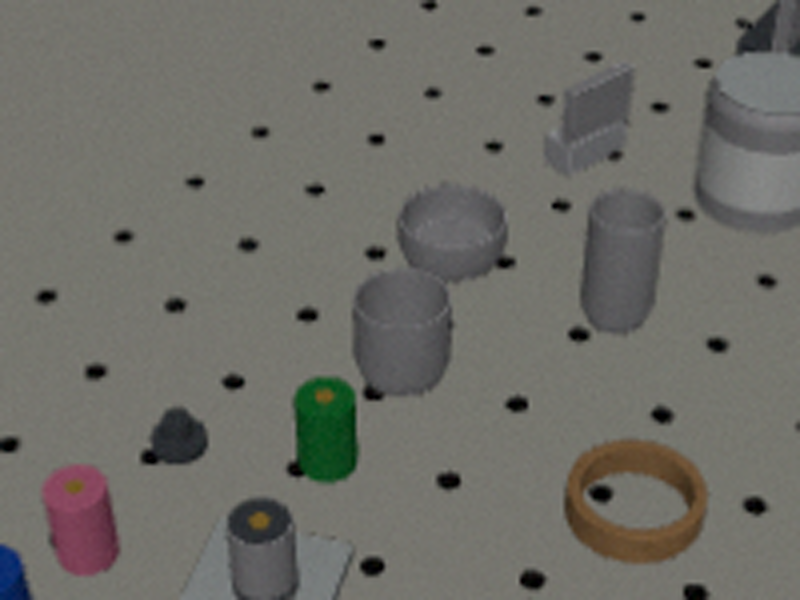

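```bash
cat > m.py <<'E'
from h import *
from scipy.optimize import least_squares
def contour(img,seed,box):
    """mask by difference from local background (median), component containing seed"""
    x0,y0,x1,y1=box; p=cv2.resize(img[y0:y1,x0:x1],None,fx=4,fy=4,interpolation=cv2.INTER_CUBIC)
    lab=cv2.cvtColor(p,cv2.COLOR_BGR2LAB).astype(float); bg=np.median(lab.reshape(-1,3),0)
    d=np.abs(lab-bg)@np.array([.5,1.5,1.5]); d=cv2.GaussianBlur(d,(0,0),2)
    m=(d>8).astype(np.uint8)
    cs,_=cv2.findContours(m,cv2.RETR_EXTERNAL,cv2.CHAIN_APPROX_NONE)
    s=((seed[0]-x0)*4,(seed[1]-y0)*4)
    for c in cs:
        if cv2.pointPolygonTest(c,(float(s[0]),float(s[1])),False)>=0: return (c[:,0]+.5)/4-.5+np.array([x0,y0])
def fit(c,ct,z,r):
    W=c["world_to_cam"];o=-W[:3,:3].T@W[:3,3]
    P=toplane(c,ct,z)[:,:2]; cen=P.mean(0)
    for k in range(4):
        u=cen-o[:2];u/=np.linalg.norm(u)
        q=P[(P-cen)@u>0.15*r]
        f=least_squares(lambda a:np.hypot(*(q-a[:2]).T)-a[2],[*cen,r],loss='soft_l1',f_scale=.001); cen=f.x[:2]
    g=least_squares(lambda a:np.hypot(*(q-a).T)-r,cen,loss='soft_l1',f_scale=.001)
    return f.x.round(4),g.x.round(4)
E
python3 - <<'E'
from m import *
C={n:capture(n) for n in("top","scene")}
D={"large":(.036,.042,(243,233),(215,210,272,258),(343,149),(328,132,357,162)),
"medium":(.066,.034,(287,218),(265,198,302,238),(330,173),(314,155,346,192)),
"small":(.096,.027,(243,186),(228,172,258,200),(385,155),(372,132,402,178))}
for k,(z,r,s1,b1,s2,b2) in D.items():
    for n,s,b in(("top",s1,b1),("scene",s2,b2)):
        ct=contour(C[n]["img"],s,b)
        if ct is None: print(k,n,None);continue
        print(k,n,*fit(C[n],ct,z,r), ct.min(0),ct.max(0))
for n in C:
    W=C[n]["world_to_cam"];print(-W[:3,:3].T@W[:3,3])
    img=C[n]["img"];hsv=cv2.cvtColor(img,cv2.COLOR_BGR2HSV)
    m=cv2.inRange(hsv,(10,80,60),(30,255,255))
    _,_,st,ce=cv2.connectedComponentsWithStats(m)
    for a,p in zip(st[1:],ce[1:]):
        if 6<a[4]<60: print(n,a[4],p.round(1),toplane(C[n],p,.072).round(4))
E
```

```text
large top [0.4673 0.2129 0.0429] [0.468  0.2137] [228.125 218.625] [256.375 246.875]
large scene [0.4764 0.1987 0.0818] [0.4171 0.2922] [327.625 131.625] [356.375 161.375]
medium top [0.512  0.077  0.0337] [0.5117 0.0768] [274.375 206.125] [299.875 231.375]
medium scene None
small top [0.6104 0.2145 0.0249] [0.6083 0.2129] [232.375 174.875] [252.875 197.375]
small scene [0.6111 0.214  0.0404] [0.61   0.2208] [371.625 131.625] [401.375 177.375]
[ 0.2636519  -0.03401     1.36409456]
top 16 [395.5 197.5] [[ 0.578  -0.2587  0.072 ]]
top 17 [359.6 202.5] [[ 0.5604 -0.1485  0.072 ]]
top 7 [320.3 215. ] [[ 0.5194 -0.0291  0.072 ]]
top 7 [369.7 242. ] [[ 0.4396 -0.1785  0.072 ]]
top 9 [ 40.3 299.1] [[0.2429 0.8152 0.072 ]]
[ 0.97173902 -0.61941699  0.73043976]
scene 8 [310.5 188.5] [[ 0.5299 -0.04    0.072 ]]
scene 11 [248. 211.] [[ 0.4506 -0.187   0.072 ]]
scene 20 [294.5 219.5] [[ 0.5609 -0.1482  0.072 ]]
scene 12 [226.4 231.8] [[ 0.4537 -0.2641  0.072 ]]
scene 24 [269.7 254.1] [[ 0.5776 -0.2593  0.072 ]]
```

```bash
cat > ov.py <<'E'
from h import *
def ov(C,circs,name,tb,sb,s=6):
    out=[]
    for n,b in(("top",tb),("scene",sb)):
        x0,y0,x1,y1=b; im=cv2.resize(C[n]["img"][y0:y1,x0:x1],None,fx=s,fy=s,interpolation=cv2.INTER_CUBIC)
        for (x,y,z,r) in circs:
            a=np.linspace(0,2*np.pi,73); P=np.c_[x+r*np.cos(a),y+r*np.sin(a),0*a+z]
            q=((topx(C[n],P)-[x0,y0]+.5)*s-.5)
            cv2.polylines(im,[np.round(q*16).astype(np.int32)],True,(0,0,255),1,cv2.LINE_AA,4)
        out.append(im)
    cv2.imwrite(f"pics/{name}_t.png",out[0]);cv2.imwrite(f"pics/{name}_s.png",out[1])
E
python3 - <<'E'
from ov import *
C={n:capture(n) for n in("top","scene")}
cs=[]
for x,y,h,r in((.468,.2137,.036,.042),(.5117,.0768,.066,.034),(.6090,.2135,.096,.027)): cs+=[(x,y,h,r),(x,y,0,r-.005)]
ov(C,cs,"ov1",(220,165,310,255),(310,125,410,195))
E
```

```text
(no output)
```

View pics/ov1_t.png

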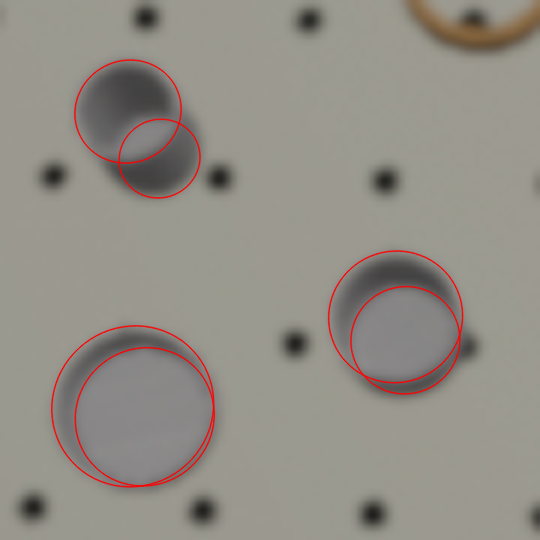

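View pics/ov1_s.png

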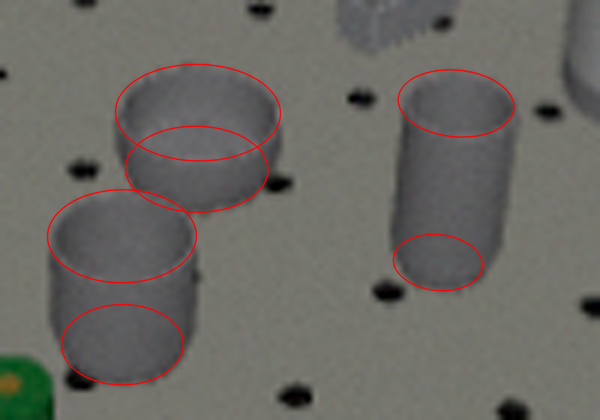

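Fitted rims (red) match both views within about 1 to 2 mm. Large is at (.4677,.213), middle (.512,.0765), small (.6085,.2135). The bushings are at (.5607,-.1484) and (.578,-.259). First move goes above the middle cup.

```bash
python3 -c "
from h import *
shift((.512,.0765,.20),1.249)"
```

```text
shift [-415.3  461.6   24.3] rv [-0.0001  0.0007  0.    ] yaw [-3.1415e+00  7.0000e-04  1.2490e+00]
```

{"method": "carry_out", "body": {"series": [[[-40,45,0,0,0,0,1],[-80,90,0,0,0,0,1],[-120,135,0,0,0,0,1],[-160,180,5,0,0,0,1],[-200,224,10,0,0,0,1],[-240,268,15,0,0,0,1],[-280,312,20,0,0,0,1],[-320,356,24,0,0,0,1]]], "newtons": 30}}

```text
clock: 1.3
eef_pos: [0.4427, 0.1985, 0.2004]
eef_rot: [3.141, 0.0, 1.249]
ft_force: [0.8, 0.6, -0.2]
opening: 0.0938
```

```bash
python3 -c "
from h import *
shift((.512,.0765,.20),1.249);shift((.512,.0765,.057),1.249)"
```

```text
shift [-93.8 104.3   0.5] rv [ 0.0006  0.0001 -0.    ] yaw [3.141e+00 1.000e-04 1.249e+00]
shift [-93.8 104.3 143.5] rv [ 0.0006  0.0001 -0.    ] yaw [3.141e+00 1.000e-04 1.249e+00]
```

{"method": "carry_out", "body": {"series": [[[-40,45,0,0,0,0,1],[-75,83,0,0,0,0,1],[-93.8,104.3,0,0,0,0,1],[-93.8,104.3,30,0,0,0,1],[-93.8,104.3,65,0,0,0,1],[-93.8,104.3,80,0,0,0,1],[-93.8,104.3,80,0,0,0,1]]]}}

```text
clock: 2.17
eef_pos: [0.5114, 0.0767, 0.1197]
eef_rot: [-3.14, 0.001, 1.249]
ft_force: [0.9, 0.3, -0.2]
opening: 0.094
```

```bash
python3 -c "
from h import *
shift((.512,.0765,.058),1.249)"
```

```text
shift [ 0.1  0.7 61.7] rv [-0.0014  0.0006  0.0001] yaw [-3.1402e+00  6.0000e-04  1.2491e+00]
```

{"method": "carry_out", "body": {"series": [[[0,0.7,25,0,0,0,1],[0,0.7,50,0,0,0,1],[0,0.7,61.5,0,0,0,1],[0,0.7,61.5,0,0,0,1],[0,0.7,61.5,0,0,0,0.6],[0,0.7,61.5,0,0,0,0.6],[0,0.7,61.5,0,0,0,0.6],[0,0.7,61.5,0,0,0,0.6]]]}}

```text
clock: 3.18
eef_pos: [0.5125, 0.0764, 0.0589]
eef_rot: [-3.141, 0.0, 1.249]
ft_force: [-1.1, 1.6, 3.6]
opening: 0.067
```

```bash
python3 -c "
from h import *
s=sense();print(s['ft_force'],s['opening'],s['eef_pos'])"
```

```text
[-1.09736408  1.61298311  3.62883501] 0.06704335517628991 [0.51249152 0.07644715 0.05890428]
```

{"method": "carry_out", "body": {"series": [[[0,0,0,0,0,0,0.3],[0,0,0,0,0,0,0.3],[0,0,-20,0,0,0,0.3],[0,0,-50,0,0,0,0.3],[0,0,-80,0,0,0,0.3],[0,0,-90,0,0,0,0.3],[0,0,-90,0,0,0,0.3]]]}}

```text
clock: 4.05
eef_pos: [0.5123, 0.0765, 0.1485]
eef_rot: [-3.141, 0.0, 1.249]
ft_force: [0.3, -0.0, -2.5]
opening: 0.0669
```

```bash
python3 -c "
from h import *
s=sense();print(s['ft_force'],s['opening'],s['eef_pos'])
shift((.4677,.213,.15),1.249)
C={n:capture(n) for n in('top','scene')}
for n in C: cv2.imwrite('pics/l1_%s.png'%n,C[n]['img'])
save(C['scene']['img'],'l1s.png',270,80,430,200,5)"
```

```text
[ 0.27581908 -0.01626994 -2.51890664] 0.06689243004905816 [0.51230225 0.07646113 0.14852663]
shift [115.4 -85.5  -1.5] rv [-0.0004  0.0003  0.0001] yaw [-3.1412e+00  3.0000e-04  1.2491e+00]
```

View pics/l1s.png

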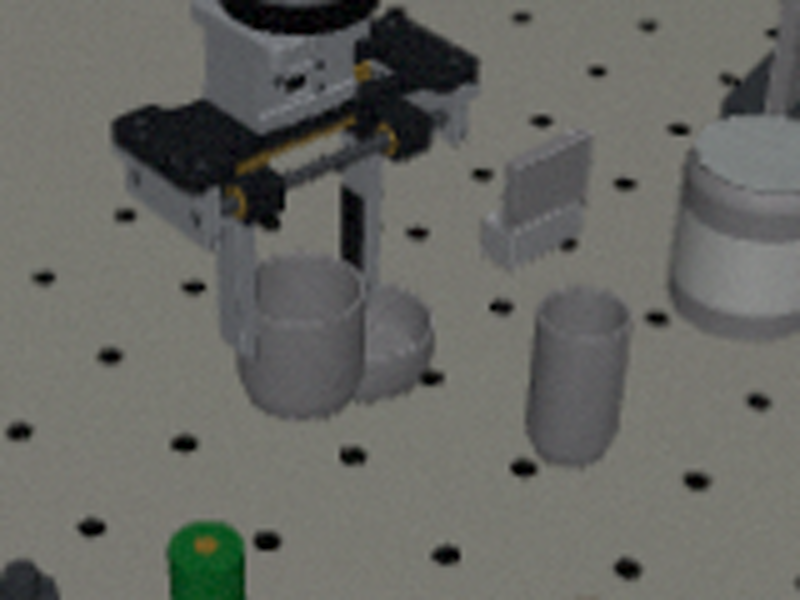

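{"method": "carry_out", "body": {"series": [[[25,-18,0,0,0,0,0.3],[55,-40,0,0,0,0,0.3],[85,-63,0,0,0,0,0.3],[110,-81,0,0,0,0,0.3],[115.4,-85.5,0,0,0,0,0.3],[115.4,-85.5,20,0,0,0,0.3],[115.4,-85.5,40,0,0,0,0.3],[115.4,-85.5,40,0,0,0,0.3]]]}}

```text
clock: 5.15
eef_pos: [0.4651, 0.212, 0.105]
eef_rot: [-3.134, 0.004, 1.248]
ft_force: [-0.1, -1.0, -1.9]
opening: 0.0675
```

```bash
python3 -c "
from ov import *
shift((.4677,.213,.064),1.249)
C={n:capture(n) for n in('top','scene')}
z=sense()['eef_pos'][2]; p=sense()['eef_pos']
ov(C,[(p[0],p[1],z-.059,.029),(p[0],p[1],z+.007,.034),(.4677,.213,.036,.042)],'o2',(200,190,290,270),(290,80,410,180))"
```

```text
shift [ 2.   2.5 41. ] rv [-0.0074  0.0039 -0.0006] yaw [-3.1342  0.0039  1.2484]
```

View pics/o2_s.png

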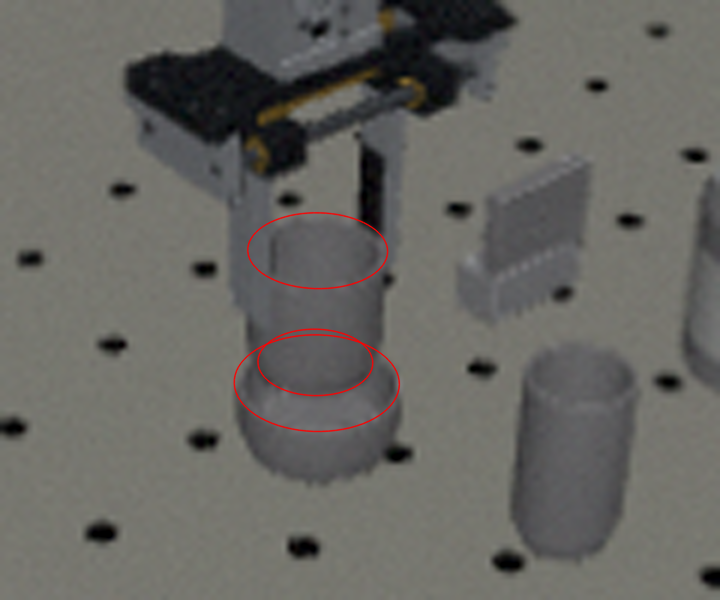

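The middle cup hangs over the large one, well centred. I'll lower it.

{"method": "carry_out", "body": {"series": [[[2,2.5,0,-0.007,0.004,0,0.3],[2,2.5,12,-0.007,0.004,0,0.3],[2,2.5,24,-0.007,0.004,0,0.3],[2,2.5,34,-0.007,0.004,0,0.3],[2,2.5,39,-0.007,0.004,0,0.3],[2,2.5,40,-0.007,0.004,0,0.3],[2,2.5,40,-0.007,0.004,0,0.3]]]}}

```text
clock: 6.12
eef_pos: [0.47, 0.2137, 0.0676]
eef_rot: [3.138, -0.003, 1.248]
ft_force: [-0.6, 0.2, -1.8]
opening: 0.067
```

{"method": "carry_out", "body": {"series": [[[-1,-2,2,0,0,0,0.3],[-1,-2,3.5,0,0,0,0.3],[-1,-2,3.5,0,0,0,0.3]]]}}

```text
clock: 6.5
eef_pos: [0.4678, 0.2134, 0.0641]
eef_rot: [3.137, -0.003, 1.248]
ft_force: [0.8, -0.3, -1.4]
opening: 0.0669
```

{"method": "carry_out", "body": {"series": [[[0,0,0.8,0.003,-0.003,0,0.3],[0,0,0.8,0.003,-0.003,0,0.3],[0,0,0.8,0.003,-0.003,0,0.8],[0,0,0.8,0.003,-0.003,0,0.9],[0,0,0,0.003,-0.003,0,1],[0,0,0,0.003,-0.003,0,1],[0,0,-40,0.003,-0.003,0,1],[0,0,-80,0.003,-0.003,0,1]]]}}

```text
clock: 7.5
eef_pos: [0.4669, 0.2131, 0.1446]
eef_rot: [-3.142, 0.001, 1.248]
ft_force: [1.1, -0.6, 0.3]
opening: 0.0938
```

```bash
python3 -c "
from ov import *
shift((.6085,.2135,.18),1.249)
C={n:capture(n) for n in('top','scene')}
ov(C,[(.6085,.2135,.096,.027),(.6085,.2135,0,.022),(.4677,.213,.071,.034),(.4677,.213,.036,.042)],'o3',(200,160,300,260),(290,80,410,180))"
```

```text
shift [ 45.2 134.2 -35.5] rv [-0.0001  0.0007 -0.0006] yaw [-3.1415e+00  7.0000e-04  1.2484e+00]
```

View pics/o3_s.png

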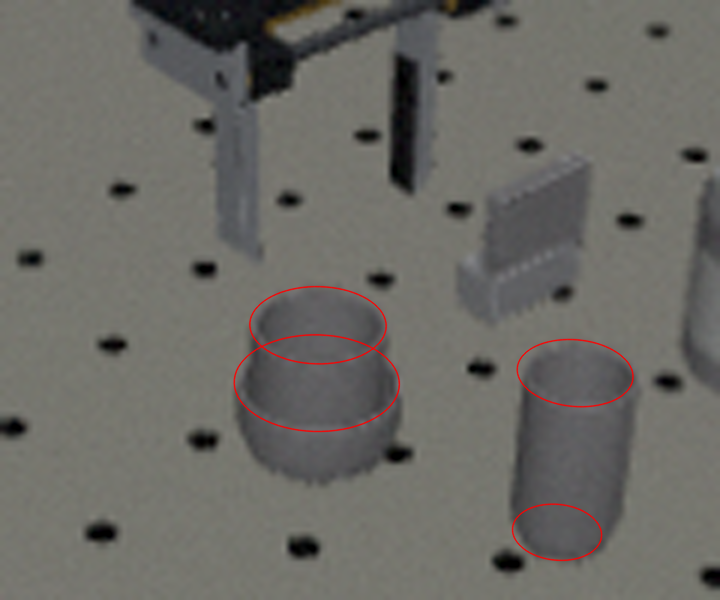

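View pics/o3_t.png

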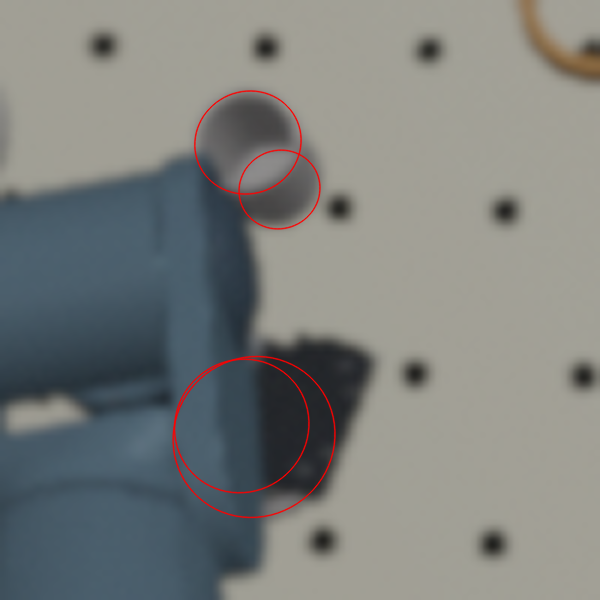

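The middle cup is seated: its rim matches the predicted ellipse at z=71 mm. Next is the small cup.

{"method": "carry_out", "body": {"series": [[[10,25,-20,0,0,0,1],[25,70,-35,0,0,0,1],[38,110,-35,0,0,0,1],[45,134,-35,0,0,0,1],[45,134,-35,0,0,0,1],[45,134,-10,0,0,0,1],[45,134,10,0,0,0,1],[45,134,10,0,0,0,1]]]}}

```text
clock: 8.6
eef_pos: [0.6096, 0.2141, 0.1376]
eef_rot: [3.137, -0.002, 1.249]
ft_force: [-0.4, -0.4, -0.3]
opening: 0.0939
```

```bash
python3 -c "
from ov import *
shift((.609,.2138,.088),1.249)"
```

```text
shift [-0.6 -0.7 49.6] rv [ 0.0045 -0.0023 -0.0001] yaw [ 3.1371e+00 -2.3000e-03  1.2489e+00]
```

{"method": "carry_out", "body": {"series": [[[-0.6,-0.7,20,0.004,-0.002,0,1],[-0.6,-0.7,42,0.004,-0.002,0,1],[-0.6,-0.7,49.6,0.004,-0.002,0,1],[-0.6,-0.7,49.6,0.004,-0.002,0,1],[-0.6,-0.7,49.6,0.004,-0.002,0,0.6],[-0.6,-0.7,49.6,0.004,-0.002,0,0.4],[-0.6,-0.7,49.6,0.004,-0.002,0,0.3],[-0.6,-0.7,49.6,0.004,-0.002,0,0.3]]]}}

```text
clock: 9.6
eef_pos: [0.6092, 0.2139, 0.0882]
eef_rot: [3.141, -0.0, 1.249]
ft_force: [0.2, 0.7, -0.1]
opening: 0.0575
```

{"method": "carry_out", "body": {"series": [[[0,0,0,0,0,0,0.2],[0,0,0,0,0,0,0.2],[0,0,-20,0,0,0,0.2],[0,0,-55,0,0,0,0.2],[0,0,-90,0,0,0,0.2],[0,0,-110,0,0,0,0.2],[0,0,-110,0,0,0,0.2]]]}}

```text
clock: 10.48
eef_pos: [0.61, 0.214, 0.2005]
eef_rot: [3.137, -0.002, 1.249]
ft_force: [0.0, -1.2, -2.6]
opening: 0.0541
```

```bash
python3 -c "
from ov import *
print(sense()['ft_force'])
shift((.468,.213,.198),1.249)"
```

```text
[ 5.60550676e-04 -1.19250403e+00 -2.60386401e+00]
shift [ -45.9 -134.4    1.8] rv [ 0.0043 -0.0022 -0.0002] yaw [ 3.1373e+00 -2.2000e-03  1.2489e+00]
```

{"method": "carry_out", "body": {"series": [[[-8,-24,0,0,0,0,0.2],[-22,-65,0,0,0,0,0.2],[-36,-105,0,0,0,0,0.2],[-44,-129,0,0,0,0,0.2],[-46,-134.4,0,0,0,0,0.2],[-46,-134.4,15,0,0,0,0.2],[-46,-134.4,25,0,0,0,0.2],[-46,-134.4,25,0,0,0,0.2]]]}}

```text
clock: 11.48
eef_pos: [0.4677, 0.2125, 0.1729]
eef_rot: [3.14, -0.0, 1.248]
ft_force: [-0.1, 0.1, -1.9]
opening: 0.0544
```

```bash
python3 -c "
from ov import *
s=sense();p=s['eef_pos'];z=p[2]
C={n:capture(n) for n in('top','scene')}
shift((.468,.213,.098),1.249)
ov(C,[(p[0],p[1],z-.088,.022),(p[0],p[1],z+.008,.027),(.468,.213,.071,.034),(.468,.213,.036,.042)],'o4',(200,190,290,270),(290,80,410,180))"
```

```text
shift [-0.1 -0.8 76.5] rv [ 0.0038 -0.002  -0.0005] yaw [ 3.1378e+00 -2.0000e-03  1.2485e+00]
```

View pics/o4_s.png

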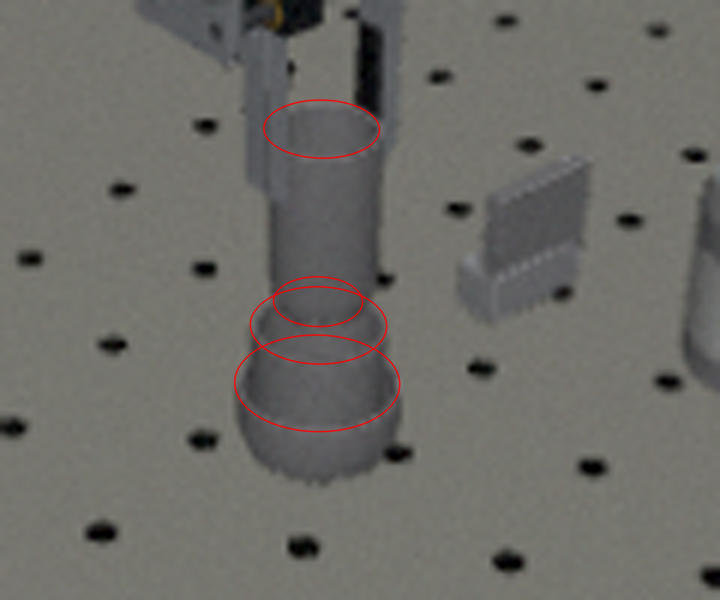

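{"method": "carry_out", "body": {"series": [[[0,-0.5,10,0.003,-0.001,0,0.2],[0,-0.5,25,0.003,-0.001,0,0.2],[0,-0.5,40,0.003,-0.001,0,0.2],[0,-0.5,55,0.003,-0.001,0,0.2],[0,-0.5,67,0.003,-0.001,0,0.2],[0,-0.5,74,0.003,-0.001,0,0.2],[0,-0.5,74,0.003,-0.001,0,0.2],[0,-0.5,74,0.003,-0.001,0,0.2]]]}}

```text
clock: 12.58
eef_pos: [0.4687, 0.2131, 0.101]
eef_rot: [3.14, -0.001, 1.249]
ft_force: [0.1, -0.0, -2.5]
opening: 0.054
```

```bash
python3 -c "
from ov import *
print(sense()['ft_force'])
shift((.468,.213,.098),1.249)"
```

```text
[ 0.07575152 -0.03901071 -2.49710015]
shift [-0.3 -0.7  3. ] rv [ 0.0016 -0.0014 -0.0004] yaw [ 3.1400e+00 -1.4000e-03  1.2486e+00]
```

{"method": "carry_out", "body": {"series": [[[0,-0.5,1.5,0,0,0,0.2],[0,-0.5,2.8,0,0,0,0.2],[0,-0.5,3,0,0,0,0.2],[0,-0.5,3,0,0,0,0.65],[0,-0.5,3,0,0,0,0.8],[0,-0.5,2,0,0,0,1],[0,-0.5,-40,0,0,0,1],[0,-0.5,-90,0,0,0,1]]]}}

```text
clock: 13.58
eef_pos: [0.4673, 0.213, 0.1912]
eef_rot: [-3.141, -0.0, 1.249]
ft_force: [0.7, 0.1, 0.1]
opening: 0.0933
```

```bash
python3 -c "
from ov import *
C={n:capture(n) for n in('top','scene')}
shift((.5607,-.1484,.2),1.249)
ov(C,[(.468,.213,.106,.027),(.468,.213,.071,.034),(.468,.213,.036,.042)],'o5',(200,190,290,270),(290,80,410,180))"
```

```text
shift [-315.6  199.2   -2.6] rv [ 0.0117 -0.0074 -0.0002] yaw [ 3.1299 -0.0074  1.2488]
```

View pics/o5_s.png

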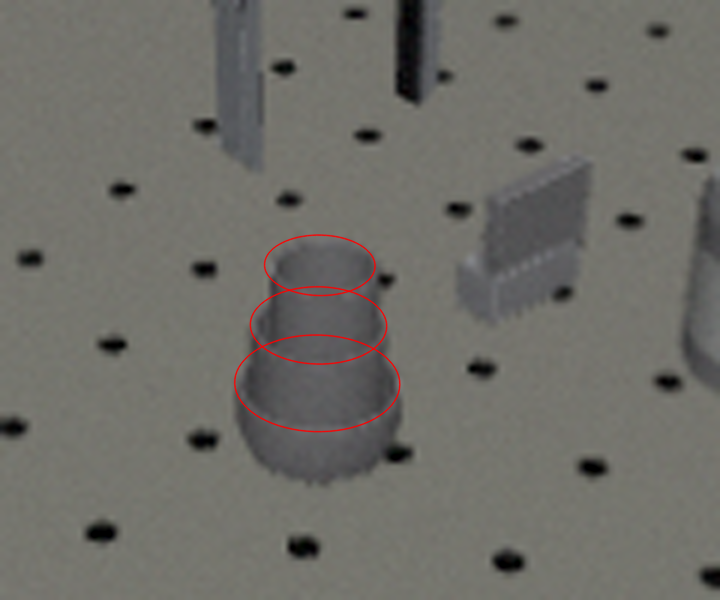

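The nest is made: the rims match z = 36, 71 and 106 mm. Next is the left bushing.

{"method": "carry_out", "body": {"series": [[[-30,18,-10,0.005,-0.003,0,1],[-80,50,-10,0.01,-0.007,0,1],[-130,82,-5,0.01,-0.007,0,1],[-180,114,-3,0.01,-0.007,0,1],[-230,146,-3,0.01,-0.007,0,1],[-280,178,-3,0.01,-0.007,0,1],[-315.6,199.2,-3,0.01,-0.007,0,1],[-315.6,199.2,-3,0.01,-0.007,0,1]]], "newtons": 40}}

```text
clock: 14.68
eef_pos: [0.5607, -0.1508, 0.1996]
eef_rot: [3.141, -0.0, 1.245]
ft_force: [-0.2, 0.0, -0.3]
opening: 0.0936
```

```bash
python3 -c "
from ov import *
shift((.5607,-.1484,.048),1.249)"
```

```text
shift [  2.2  -0.9 151.6] rv [ 0.0009 -0.0004 -0.0041] yaw [ 3.1407e+00 -4.0000e-04  1.2449e+00]
```

{"method": "carry_out", "body": {"series": [[[2.2,-0.9,30,0,0,0,1],[2.2,-0.9,70,0,0,0,1],[2.2,-0.9,95,0,0,0,1],[2.2,-0.9,95,0,0,0,1]]]}}

```text
clock: 15.18
eef_pos: [0.5587, -0.1465, 0.102]
eef_rot: [-3.137, -0.001, 1.246]
ft_force: [0.0, -0.5, -0.1]
opening: 0.0939
```

```bash
python3 -c "
from ov import *
C={n:capture(n) for n in('top','scene')}
save(C['scene']['img'],'b1.png',220,150,380,270,5)
shift((.5607,-.1484,.048),1.249)"
```

```text
shift [-0.6 -0.1 57.2] rv [ 0.0014 -0.0003 -0.0032] yaw [ 3.1402e+00 -3.0000e-04  1.2458e+00]
```

View pics/b1.png

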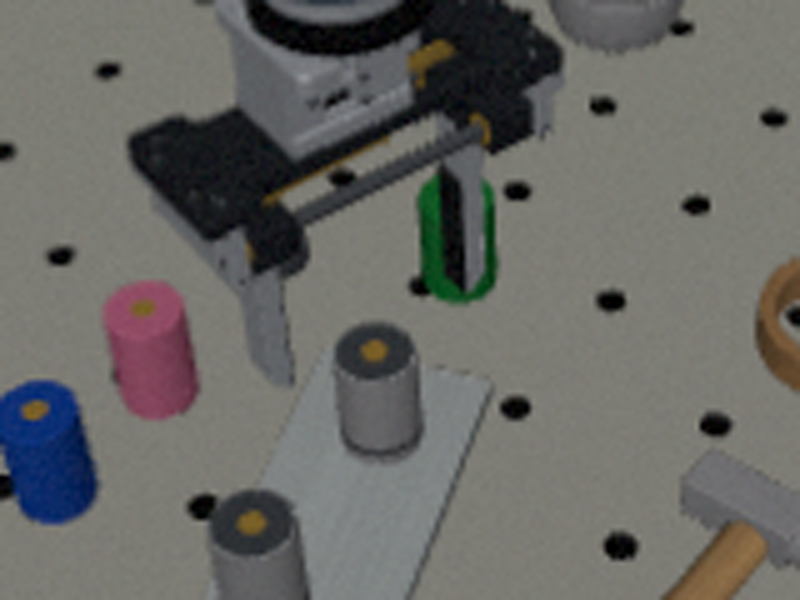

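The left bushing sits between the fingers, clear of the decoys and the other bushing.

{"method": "carry_out", "body": {"series": [[[-0.6,0,20,0.001,0,0,1],[-0.6,0,45,0.001,0,0,1],[-0.6,0,57,0.001,0,0,1],[-0.6,0,57,0.001,0,0,1],[-0.6,0,57,0.001,0,0,0.6],[-0.6,0,57,0.001,0,0,0.35],[-0.6,0,57,0.001,0,0,0.3],[-0.6,0,57,0.001,0,0,0.3]]]}}

```text
clock: 16.27
eef_pos: [0.5609, -0.1485, 0.0485]
eef_rot: [3.141, -0.0, 1.246]
ft_force: [-0.3, 0.6, 0.1]
opening: 0.0573
```

{"method": "carry_out", "body": {"series": [[[0,0,0,0,0,0,0.2],[0,0,0,0,0,0,0.1],[0,0,0,0,0,0,0.1],[0,0,0,0,0,0,0.1]]]}}

```text
clock: 16.77
eef_pos: [0.561, -0.1486, 0.0486]
eef_rot: [3.141, -0.0, 1.246]
ft_force: [-0.7, -1.4, 1.4]
opening: 0.0399
```

```bash
python3 -c "
from ov import *
print(sense()['ft_force'],sense()['opening'],sense()['eef_pos'])"
```

```text
[-0.74115938 -1.44491846  1.40753871] 0.039928710999556485 [ 0.56097974 -0.14861122  0.04863069]
```

Gripped at 40 mm. I'll lift it 75 mm and weigh it.

{"method": "carry_out", "body": {"series": [[[0,0,-10,0,0,0,0.1],[0,0,-30,0,0,0,0.1],[0,0,-55,0,0,0,0.1],[0,0,-72,0,0,0,0.1],[0,0,-75,0,0,0,0.1],[0,0,-75,0,0,0,0.1],[0,0,-75,0,0,0,0.1],[0,0,-75,0,0,0,0.1]]]}}

```text
clock: 17.77
eef_pos: [0.5604, -0.1484, 0.1227]
eef_rot: [-3.141, -0.0, 1.246]
ft_force: [-0.1, -0.3, -3.9]
opening: 0.0395
```

{"method": "carry_out", "body": {"series": [[[0,0,0,0,0,0,0.1],[0,0,0,0,0,0,0.1]]]}}

```text
clock: 18.02
eef_pos: [0.5602, -0.1483, 0.1224]
eef_rot: [-3.14, -0.0, 1.246]
ft_force: [-0.6, -0.6, -4.8]
opening: 0.0398
```

```bash
python3 -c "
from ov import *
F=[]
for i in range(10):
    s=sense();F.append([*s['ft_force'],*s['tau'][1:3]]);C=capture('scene')
F=np.array(F);print(F[:,2].round(2),F.mean(0).round(2))
save(C['img'],'b2.png',220,130,380,250,5); print(sense()['eef_pos'],sense()['opening'])"
```

```text
[-4.76 -4.56 -3.59 -4.75 -4.4  -4.43 -4.19 -3.99 -4.42 -5.37] [ 1.000e-02  2.000e-02 -4.450e+00 -3.904e+01 -3.057e+01]
[ 0.56039318 -0.14839179  0.12271683] 0.039483990499336964
```

View pics/b2.png

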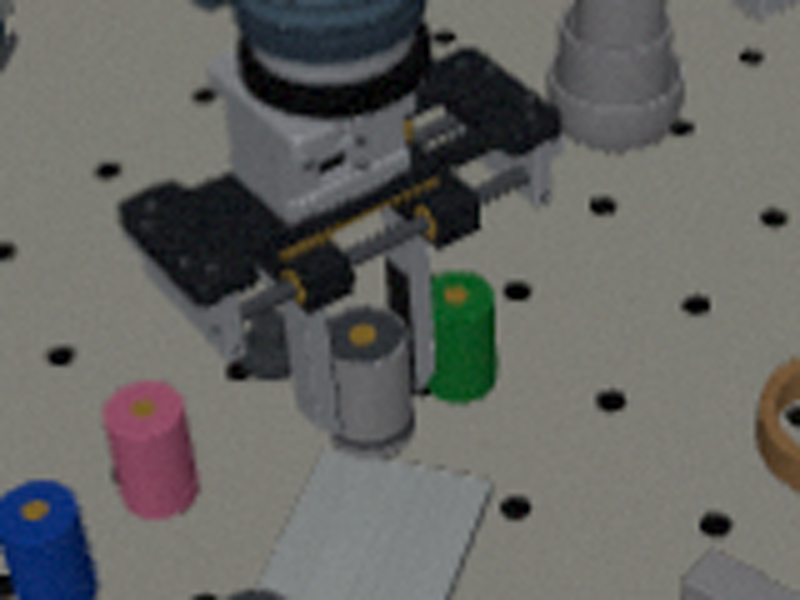

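The left bushing reads 4.45 N, so it is probably the heavy one. I'll stand it back.

{"method": "carry_out", "body": {"series": [[[0,0,15,0,0,0,0.1],[0,0,35,0,0,0,0.1],[0,0,55,0,0,0,0.1],[0,0,67,0,0,0,0.1],[0,0,71,0,0,0,0.1],[0,0,71,0,0,0,0.1],[0,0,71,0,0,0,0.1]]]}}

```text
clock: 19.4
eef_pos: [0.561, -0.1486, 0.0526]
eef_rot: [3.141, -0.0, 1.246]
ft_force: [-0.2, 0.6, -4.1]
opening: 0.04
```

```bash
python3 -c "
from ov import *
print(sense()['ft_force']);shift((.561,-.1485,.0486))"
```

```text
[-0.18216588  0.58491943 -4.14153303]
shift [ 0.1 -0.1  4. ] rv [0. 0. 0.] yaw [ 3.1405e+00 -1.0000e-04  1.2457e+00]
```

{"method": "carry_out", "body": {"series": [[[0,0,2,0,0,0,0.1],[0,0,3.5,0,0,0,0.1],[0,0,4.2,0,0,0,0.1],[0,0,4.5,0,0,0,0.1],[0,0,4.5,0,0,0,0.1]]]}}

```text
clock: 20.02
eef_pos: [0.5611, -0.1487, 0.0486]
eef_rot: [3.141, -0.0, 1.246]
ft_force: [-2.6, 1.1, 3.2]
opening: 0.0397
```

{"method": "carry_out", "body": {"series": [[[0,0,0,0,0,0,0.5],[0,0,0,0,0,0,0.7],[0,0,0,0,0,0,1],[0,0,0,0,0,0,1],[0,0,-30,0,0,0,1],[0,0,-70,0,0,0,1],[0,0,-80,0,0,0,1]]]}}

```text
clock: 20.9
eef_pos: [0.5627, -0.1495, 0.1314]
eef_rot: [3.135, 0.001, 1.246]
ft_force: [-0.4, 0.5, -0.6]
opening: 0.0937
```

```bash
python3 -c "
from ov import *
C={n:capture(n) for n in('top','scene')}
save(C['scene']['img'],'b3.png',220,150,380,270,5)
shift((.578,-.259,.135),1.249)"
```

```text
shift [-99.1  50.7  -5.4] rv [ 0.0031  0.0002 -0.0031] yaw [3.1385e+00 2.0000e-04 1.2459e+00]
```

View pics/b3.png

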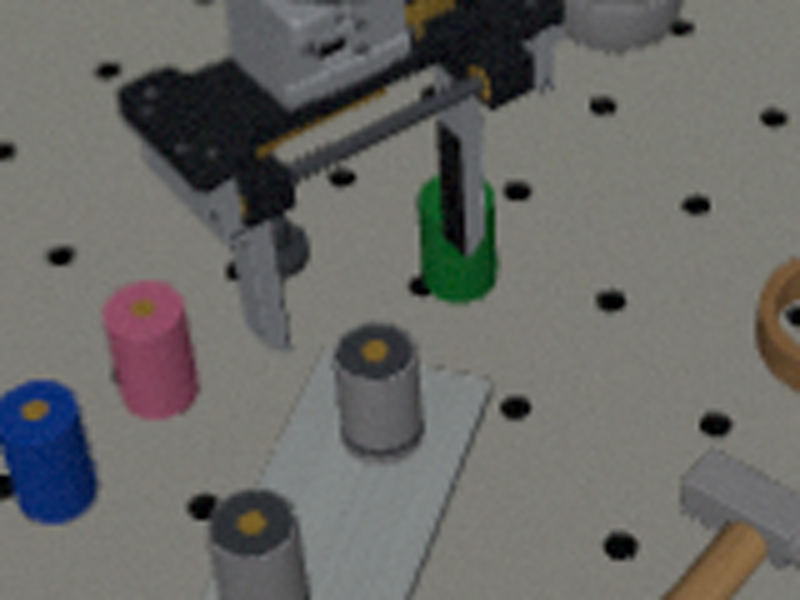

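{"method": "carry_out", "body": {"series": [[[-20,10,-5,0.003,0,0,1],[-60,31,-5,0.003,0,0,1],[-90,46,-5,0.003,0,0,1],[-99,50.7,-5,0.003,0,0,1],[-99,50.7,-5,0.003,0,0,1],[-99,50.7,15,0.003,0,0,1],[-99,50.7,30,0.003,0,0,1],[-99,50.7,30,0.003,0,0,1]]]}}

```text
clock: 22.0
eef_pos: [0.5767, -0.2573, 0.0968]
eef_rot: [-3.137, -0.001, 1.247]
ft_force: [-0.4, 0.2, 0.3]
opening: 0.0943
```

```bash
python3 -c "
from ov import *
C={n:capture(n) for n in('top','scene')}
save(C['scene']['img'],'b4.png',200,180,360,300,5)
shift((.578,-.259,.0486),1.249)"
```

```text
shift [-0.5  0.2 50.6] rv [-0.0006 -0.     -0.0026] yaw [-3.141  -0.      1.2464]
```

View pics/b4.png

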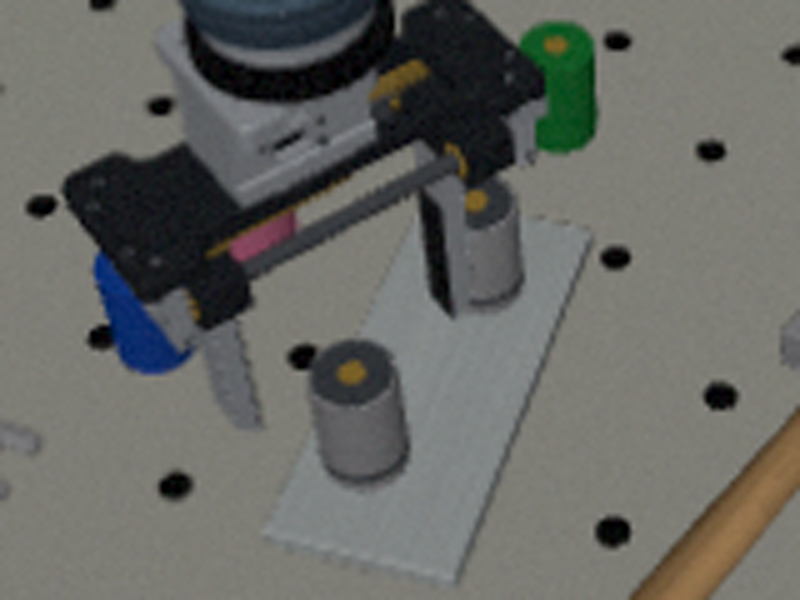

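{"method": "carry_out", "body": {"series": [[[-0.5,0,15,0,0,0,1],[-0.5,0,37,0,0,0,1],[-0.5,0,50.5,0,0,0,1],[-0.5,0,50.5,0,0,0,0.8],[-0.5,0,50.5,0,0,0,0.5],[-0.5,0,50.5,0,0,0,0.3],[-0.5,0,50.5,0,0,0,0.2],[-0.5,0,50.5,0,0,0,0.1]]]}}

```text
clock: 23.1
eef_pos: [0.578, -0.259, 0.049]
eef_rot: [3.142, 0.0, 1.246]
ft_force: [0.1, -0.7, 0.1]
opening: 0.0474
```

{"method": "carry_out", "body": {"series": [[[0,0,0,0,0,0,0.1],[0,0,0,0,0,0,0.1],[0,0,0,0,0,0,0.1],[0,0,0,0,0,0,0.1]]]}}

```text
clock: 23.6
eef_pos: [0.578, -0.259, 0.0491]
eef_rot: [-3.142, 0.0, 1.246]
ft_force: [0.3, 0.0, 0.5]
opening: 0.0398
```

{"method": "carry_out", "body": {"series": [[[0,0,-10,0,0,0,0.1],[0,0,-30,0,0,0,0.1],[0,0,-55,0,0,0,0.1],[0,0,-72,0,0,0,0.1],[0,0,-75,0,0,0,0.1],[0,0,-75,0,0,0,0.1],[0,0,-75,0,0,0,0.1],[0,0,-75,0,0,0,0.1]]]}}

```text
clock: 24.6
eef_pos: [0.5776, -0.2587, 0.1231]
eef_rot: [-3.14, -0.0, 1.246]
ft_force: [-0.8, 0.7, -2.5]
opening: 0.0397
```

{"method": "carry_out", "body": {"series": [[[0,0,0,0,0,0,0.1],[0,0,0,0,0,0,0.1]]]}}

```text
clock: 24.85
eef_pos: [0.5774, -0.2586, 0.1227]
eef_rot: [-3.139, -0.001, 1.246]
ft_force: [1.1, 1.1, -2.2]
opening: 0.0397
```

```bash
python3 -c "
from ov import *
F=[]
for i in range(10):
    s=sense();F.append([*s['ft_force'],*s['tau'][1:3]]);C=capture('scene')
F=np.array(F);print(F[:,2].round(2),F.mean(0).round(2))
save(C['img'],'b5.png',200,160,360,280,5); print(sense()['eef_pos'],sense()['opening'])"
```

```text
[-2.21 -3.15 -2.15 -3.38 -1.98 -2.52 -2.52 -3.07 -2.48 -2.49] [ 3.500e-01  3.000e-02 -2.590e+00 -4.317e+01 -3.010e+01]
[ 0.57758088 -0.25873091  0.1231157 ] 0.039461099755723254
```

View pics/b5.png

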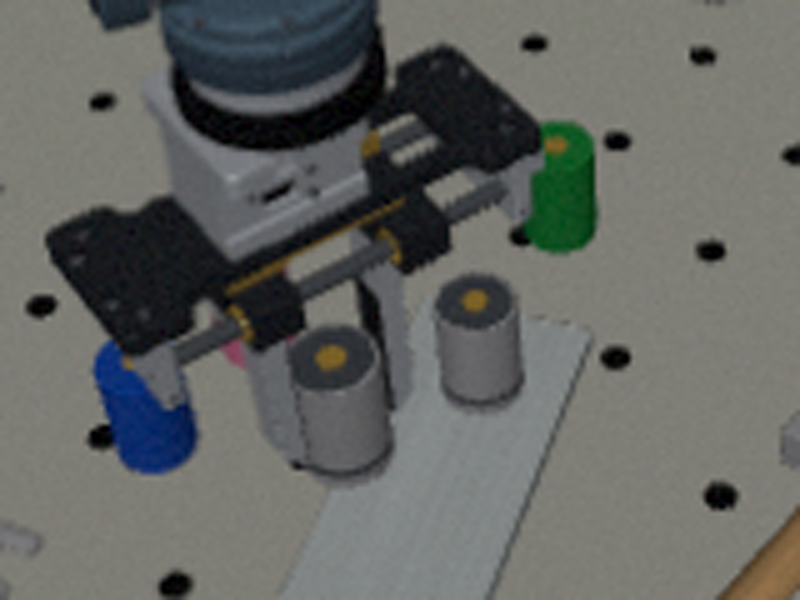

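The right bushing reads 2.6 N against 4.45 N for the left, so the left is heavier. I'll stand the right one back, then fetch the left.

{"method": "carry_out", "body": {"series": [[[0,0,15,0,0,0,0.1],[0,0,35,0,0,0,0.1],[0,0,55,0,0,0,0.1],[0,0,67,0,0,0,0.1],[0,0,71,0,0,0,0.1],[0,0,71,0,0,0,0.1],[0,0,71,0,0,0,0.1]]]}}

```text
clock: 26.22
eef_pos: [0.5781, -0.2591, 0.053]
eef_rot: [3.142, 0.0, 1.246]
ft_force: [-0.5, 0.6, -1.4]
opening: 0.0396
```

```bash
python3 -c "
from ov import *
print(sense()['ft_force']);shift((.578,-.259,.0491))"
```

```text
[-0.47006108  0.59946256 -1.35707637]
shift [ 0.  -0.1  3.9] rv [0. 0. 0.] yaw [3.1416e+00 2.0000e-04 1.2465e+00]
```

{"method": "carry_out", "body": {"series": [[[0,0,2,0,0,0,0.1],[0,0,3.4,0,0,0,0.1],[0,0,4,0,0,0,0.1],[0,0,4.3,0,0,0,0.1],[0,0,4.3,0,0,0,0.1]]]}}

```text
clock: 26.85
eef_pos: [0.5781, -0.259, 0.0491]
eef_rot: [-3.141, 0.0, 1.246]
ft_force: [-2.2, 2.0, 2.0]
opening: 0.0395
```

{"method": "carry_out", "body": {"series": [[[0,0,0,0,0,0,0.5],[0,0,0,0,0,0,0.7],[0,0,0,0,0,0,1],[0,0,0,0,0,0,1],[0,0,-30,0,0,0,1],[0,0,-70,0,0,0,1],[0,0,-80,0,0,0,1],[0,0,-80,0,0,0,1]]]}}

```text
clock: 27.85
eef_pos: [0.5782, -0.2591, 0.1291]
eef_rot: [3.141, 0.0, 1.247]
ft_force: [-0.1, -0.8, 0.1]
opening: 0.0937
```

```bash
python3 -c "
from ov import *
C={n:capture(n) for n in('top','scene')}
save(C['scene']['img'],'b6.png',200,180,360,300,5)
shift((.561,-.1486,.13),1.249)"
```

```text
shift [ 99.  -50.3  -2.6] rv [-0.003  -0.0007 -0.0025] yaw [-3.1386e+00 -7.0000e-04  1.2465e+00]
```

View pics/b6.png

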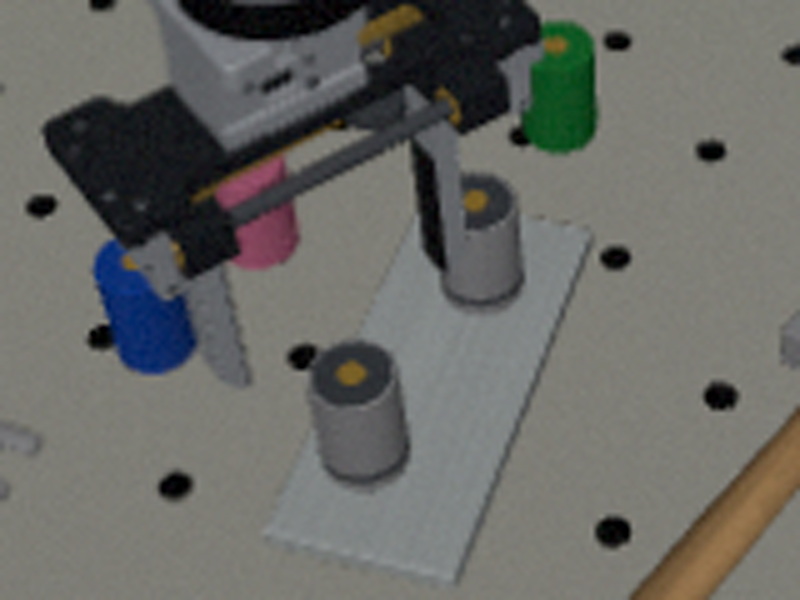

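Both stand upright on the plate. Going back to the left one.

{"method": "carry_out", "body": {"series": [[[20,-10,-3,0,0,0,1],[60,-31,-3,0,0,0,1],[90,-46,-3,0,0,0,1],[99,-50.3,-3,0,0,0,1],[99,-50.3,-3,0,0,0,1],[99,-50.3,15,0,0,0,1],[99,-50.3,30,0,0,0,1],[99,-50.3,30,0,0,0,1]]]}}

```text
clock: 28.95
eef_pos: [0.5595, -0.1485, 0.0948]
eef_rot: [-3.134, -0.001, 1.245]
ft_force: [-1.4, 0.2, 0.1]
opening: 0.0943
```

```bash
python3 -c "
from ov import *
shift((.561,-.1486,.0486),1.249)"
```

```text
shift [ 0.3  1.8 46.1] rv [-0.0075 -0.0012 -0.0036] yaw [-3.1341e+00 -1.2000e-03  1.2454e+00]
```

{"method": "carry_out", "body": {"series": [[[0.3,1.5,12,-0.007,-0.001,0,1],[0.3,1.5,33,-0.007,-0.001,0,1],[0.3,1.5,46,-0.007,-0.001,0,1],[0.3,1.5,46,-0.007,-0.001,0,0.8],[0.3,1.5,46,-0.007,-0.001,0,0.5],[0.3,1.5,46,-0.007,-0.001,0,0.3],[0.3,1.5,46,-0.007,-0.001,0,0.2],[0.3,1.5,46,-0.007,-0.001,0,0.1]]]}}

```text
clock: 29.95
eef_pos: [0.5609, -0.1485, 0.049]
eef_rot: [3.142, -0.0, 1.246]
ft_force: [-0.6, 0.0, -0.4]
opening: 0.0476
```

{"method": "carry_out", "body": {"series": [[[0,0,0,0,0,0,0.1],[0,0,0,0,0,0,0.1],[0,0,0,0,0,0,0.1],[0,0,0,0,0,0,0.1]]]}}

```text
clock: 30.45
eef_pos: [0.5609, -0.1486, 0.0491]
eef_rot: [3.142, -0.0, 1.246]
ft_force: [0.4, -0.7, 0.8]
opening: 0.04
```

{"method": "carry_out", "body": {"series": [[[0,0,-15,0,0,0,0.1],[0,0,-45,0,0,0,0.1],[0,0,-85,0,0,0,0.1],[0,0,-125,0,0,0,0.1],[0,0,-155,0,0,0,0.1],[0,0,-165,0,0,0,0.1],[0,0,-165,0,0,0,0.1]]]}}

```text
clock: 31.32
eef_pos: [0.5606, -0.1485, 0.2139]
eef_rot: [-3.141, -0.0, 1.245]
ft_force: [-0.6, 0.8, -4.4]
opening: 0.0394
```

```bash
python3 -c "
from ov import *
print(sense()['ft_force'],sense()['opening']);shift((.468,.213,.193),1.249)
C={n:capture(n) for n in('top','scene')}
save(C['top']['img'],'b7.png',300,160,460,280,5)
save(C['top']['img'],'b7n.png',200,190,290,270,6)
ov(C,[(.468,.213,.106,.027),(.468,.213,.071,.034),(.468,.213,.036,.042)],'o7',(200,190,290,270),(290,80,410,180))"
```

```text
[-0.57620735  0.80382912 -4.43573551] 0.039402553968075044
shift [ 312.9 -203.3   21. ] rv [-0.0002 -0.0002 -0.0035] yaw [-3.1414e+00 -2.0000e-04  1.2455e+00]
```

View pics/o7_t.png

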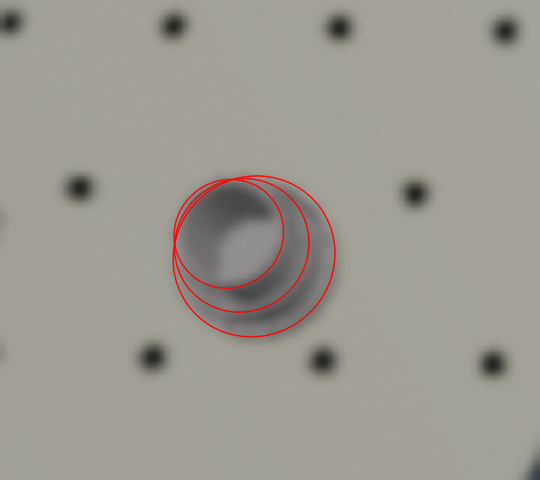

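View pics/o7_s.png

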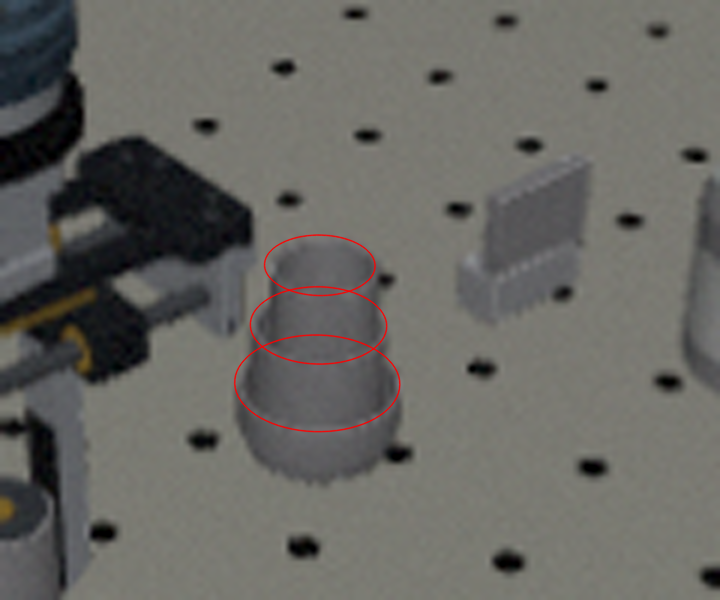

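The nest is well seated, and the left bushing is held at 4.4 N. I'll carry it over the nest.

{"method": "carry_out", "body": {"series": [[[15,-10,0,0,0,0,0.1],[45,-29,0,0,0,0,0.1],[85,-55,0,0,0,0,0.1],[125,-81,0,0,0,0,0.1],[165,-107,0,0,0,0,0.1],[205,-133,0,0,0,0,0.1],[245,-159,0,0,0,0,0.1],[275,-179,0,0,0,0,0.1]]]}}

```text
clock: 32.42
eef_pos: [0.476, 0.1721, 0.2117]
eef_rot: [-3.136, -0.0, 1.247]
ft_force: [1.6, -0.8, -4.1]
opening: 0.0398
```

```bash
python3 -c "
from ov import *
print(sense()['ft_force'],sense()['opening']);shift((.468,.213,.193),1.249)"
```

```text
[ 1.55552067 -0.75152765 -4.05217695] 0.03978747881440527
shift [ 36.3 -20.5  18.8] rv [-0.0056 -0.0001 -0.0019] yaw [-3.1360e+00 -1.0000e-04  1.2471e+00]
```

{"method": "carry_out", "body": {"series": [[[18,-10,0,-0.005,0,0,0.1],[30,-17,0,-0.005,0,0,0.1],[36.3,-20.5,3,-0.005,0,0,0.1],[36.3,-20.5,10,-0.005,0,0,0.1],[36.3,-20.5,16,-0.005,0,0,0.1],[36.3,-20.5,18.5,-0.005,0,0,0.1],[36.3,-20.5,18.5,-0.005,0,0,0.1],[36.3,-20.5,18.5,-0.005,0,0,0.1]]]}}

```text
clock: 33.42
eef_pos: [0.4682, 0.2129, 0.1935]
eef_rot: [-3.141, -0.0, 1.247]
ft_force: [-0.2, -0.1, -5.0]
opening: 0.0399
```

{"method": "carry_out", "body": {"series": [[[0,0,0,0,0,0,0.1],[0,0,0,0,0,0,0.1],[0,0,0,0,0,0,0.1],[0,0,0,0,0,0,0.1],[0,0,0,0,0,0,0.1]]]}}

```text
clock: 34.05
eef_pos: [0.4682, 0.2129, 0.1935]
eef_rot: [-3.141, -0.0, 1.247]
ft_force: [0.2, -0.1, -4.6]
opening: 0.0395
```

```bash
python3 -c "
from ov import *
s=sense();print(s['ft_force'],s['opening'],s['qd'].round(4));shift((.468,.213,.193),1.249)
C={n:capture(n) for n in('top','scene')}
p=s['eef_pos']
save(C['top']['img'],'b8.png',300,160,460,280,5)
ov(C,[(p[0],p[1],p[2]+.023,.02),(p[0],p[1],p[2]-.037,.02),(.468,.213,.106,.027)],'o8',(200,190,290,270),(290,60,410,160))"
```

```text
[ 0.19957792 -0.11431331 -4.56706826] 0.039528988970057334 [-0.0003  0.0005 -0.0008 -0.0001 -0.0001  0.0003]
shift [ 0.  -0.2  0.5] rv [-0.0001 -0.0003 -0.0022] yaw [-3.1414e+00 -3.0000e-04  1.2468e+00]
```

View pics/b8.png

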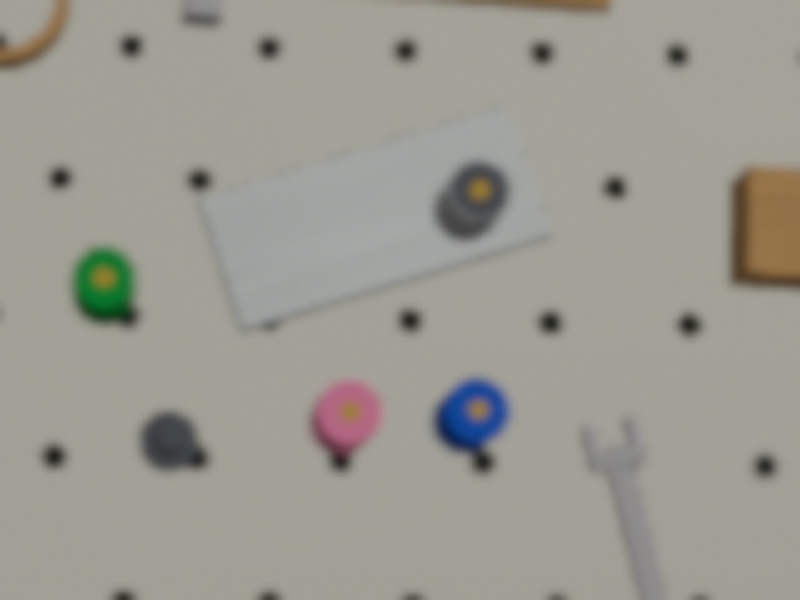

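View pics/o8_s.png

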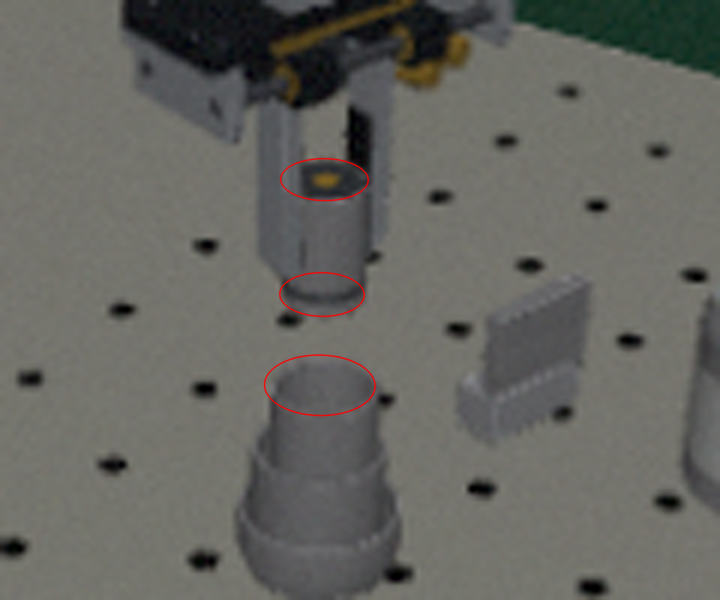

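The heavier bushing hangs upright and still, centred about 50 mm above the nest. The right one stands on the plate and the bystanders in view look undisturbed, so I'm handing in.

```bash
python3 -c "
from station import *
print(job_done())"
```

```text
the job is handed in; nothing more can be done
None
```

I completed the task and handed it in at about 34 s of the 72 s allowed; no verdict was reported.

- **Nest:** I set the middle cup in the large one, then the small cup in the middle one. In the scene picture the rims matched the heights for seated cups, 36, 71 and 106 mm. They still matched in both views, within about 1 to 2 mm, after the heft.
- **Hefting:** I lifted each bushing about 74 mm clear of the plate while the other stood there. The left averaged 4.45 N and the right 2.6 N, so the left is the heavier. I stood both back upright on the plate before fetching the left one.
- **Final hold:** The left bushing is held upright at a grip of 40 N, with the joints practically still. It is within about 1 mm of the nest's axis as I measured it. Its underside is about 50 mm above the small cup's rim, with a clear gap in the scene picture.
- **Rest of the bench:** The right bushing stands on the plate, and the bystanders in the final views look where they were. I judged the tape roll, hammer and paint tin only from partial views and did not measure any bystander.

No check failed or disagreed, apart from noise of about ±1 N in the force readings. That is less than the 1.85 N difference between the bushings.

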